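# Wind up the marble turntable and hold it

## Task

Pick up the marble dish by its wooden bridge handle, keeping it level so the red marble stays inside the blue circle the whole time, and lower it over the turntable's two brass pins until its plate lies flush on the platter. Then, still gripping the handle, turn dish and platter together a quarter turn clockwise seen from above, until the platter's white line meets the red mark on the base, and finish while holding it there, for the spring turns it back if you let go. Do not touch the marble, and leave the mug, jar and canister where they are.

Things in the scene. Friction and masses are not known exactly. Their poses are not given: they have to be found in the camera images.
- dish_grip (a point): Centre of the wooden handle bar of the marble dish, the place to grip, 97 mm above the dish's underside, on its vertical centre line. The bar runs along x, 152 mm long, 14 mm wide (y), 18 mm high (z). Posts 10 mm thick (x) and 14 mm wide at its ends stand on the plate, centred 71 mm from the middle, 132 mm free between them.
- dish_centre (a point): Lowest point of the dish's floor, on the dish's vertical centre line, 10 mm above its underside; axes as dish_grip. The floor is a cone rising outward at 6 degrees, with a blue circle of 35 mm radius; the rim is 26 mm above the underside.
- marble_center (a point): Centre of the loose red marble, 30 mm diameter, 25 to 50 g; it lies in the middle of the dish floor, its top about 40 mm above the dish's underside, and rolls off centre if the dish is tilted or jerked.
- dish: The marble dish, loose, 0.3 to 0.5 kg; origin at the centre of its underside, bar along x. A mint square plate 164 x 164 x 8 mm with two through holes of 13 mm diameter, 68 mm either side of the centre along y (at right angles to the bar); on it a white round dish, 124 mm across. The same after a half turn.
- platter_top (a point): Centre of the top of the round platter (204 mm across), on its turning axis, 36 mm above the work surface; turns with it. Two upright brass pins, 9 mm diameter, 16 mm high, tapering to 4 mm over the upper 6 mm, stand 68 mm either side along y. A white line near the rim lies along +x. Below is a fixed base disc, 236 mm across, 24 mm high.
- platter (a joint): Turn of the platter, rad, clockwise seen from above: 0 at rest, its white line at the base's white mark; 1.571 at the red mark, a quarter turn clockwise; stop at 2.3. A spring drives it back to 0: about 0.01 N m at rest and 0.09 N m at a quarter turn.
- mug: Mint enamel mug, 76 mm diameter, 75 mm high; origin at the centre of its underside. Leave alone.
- jar: Glass jar with a metal lid, 60 mm diameter, 100 mm high; origin at the centre of its underside. Leave alone.
- canister: Round bamboo canister, 84 mm diameter, 65 mm high; origin at the centre of its underside. Leave alone.

How it is judged:
By the outcome, as a careful person would: the job done as asked, in the order asked, and still so for the second after the job is handed in, while the arm keeps its last pose, push and grip.
It also fails if it takes over 64 s, if anything falls off the work surface, if the arm or the gripper's body presses on something with over 40 N, if the wrist force passes 120 N, or if a joint passes its speed limit or range.

## Robot

A 7-joint arm with a two-finger parallel gripper is mounted at the origin on the work surface. World frame = base frame: x ahead of the robot, y to its left, z up, the work surface at z = 0. Lengths are in m, angles in rad, forces in N, time in s.
With the tool pointing down it reaches from about 0.425 to 0.925 m from the base axis. Payload 6.8 kg.
Tool frame: the origin (TCP) lies between the finger pads; the fingertips stand 22 mm ahead of it and the grasp point (between the pads) lies 3 mm ahead of it; z points along the fingers, y is the direction in which the jaws open and shut (so a half turn about z gives the same grasp; the last joint's range is limited). The gripper opens to 85 mm and grips with 20 to 120 N. Pads are 22 mm wide; open, the fingers measure 114 mm over their backs; the gripper's body (76 mm by 85 mm) begins 54 mm behind the grasp point. The pads swing forward as they close: fully open they stand 13 mm farther back than shut.
Start: joints at [1.241, 0.477, 0.022, 1.555, -0.011, 1.109, -0.083], TCP at [0.148, -0.658, 0.253] pointing down, gripper open.
Joint ranges: [-2.96, 2.96], [-0.34, 2.1], [-1.41, 1.46], [0.24, 2.44], [-1.37, 4.51], [0.17, 1.92], [-2.96, 2.96]. Speed limits (rad/s): [2.39, 2.39, 3.14, 3.14, 3.14, 3.14, 3.14].

## Interface

Orientations are given as a unit quaternion [w, x, y, z].
In Python, from station import bot gives the robot as it stands. The module is installed in compiled form; this text tells all that it offers.
- The arm moves only by the tool drive_tool, never from a script. Its argument "series" is one flat list of numbers, 7 for each row, row after row: the opening, from -1 (shut) to 1 (fully open), then the shift along the tool's x, y, z in mm, then the turn, a rotation vector about the tool's x, y, z in rad. In form: [jaw, x, y, z, wx, wy, wz, jaw, x, y, z, wx, wy, wz, ...]. A call has 1 to 12 rows; each row shifts and turns the commanded pose from where the row before left it, along the tool's axes as they then stand; what a row does not reach is not made up. A row lasts 1/8 s, in which the tool goes at most 62.5 mm and 10.7 degrees, less where a joint would pass 70% of its speed; a pose out of reach is approached as far as the arm can. A call with a gripper value outside its range is refused whole. The fingers move at their own pace and stop on an object; "force" is the grip in N (left out, the last holds). Time passes only in rows, so rows that do not move let the fingers close. It gives the time, the measured TCP pose, the force and the opening at its end, in the units of the state.
- bot.get_obs(): the state, without advancing time (a new reading comes with each control period).
- bot.read_camera(name): name is "scene" or "top" or "wrist"; returns a dict with "pixels" (480x640x3 uint8, blue, green, red), "camera_matrix" (3x3 intrinsics, pixels), "rvec" (rotation vector, rad) and "tvec" (3), from world to camera coordinates, as OpenCV has them. Camera axes: x right, y down, z forward; pixel columns grow to the right and rows downward; lengths in m; the calibration is good to about 2 mm. A picture is of the moment at which its call begins. There is no depth.
- bot.hand_in(): hands the job in, once; it reports no verdict.
The state is a dict: "t": time; "q": joint angles; "joint_vel": joint speeds; "joint_torque": joint torques, N m; "eef_pos": TCP position; "tool_rot": TCP orientation; "contact_force": force on the tool from outside, world axes, zero at the start; "torque": the same for the moment, N m; "gripper_width": opening from 0.0 (shut) to 1.0 (fully open).
Only numpy, scipy, OpenCV 4.12 (cv2) and the standard library are available. Lean on these libraries where they do the work, as an engineer would, in place of code of your own. Each camera call takes 0.05 s, during which the arm holds its last target. There are 200 camera calls.

## Working session

There is one attempt and no reset: what is moved stays moved. The work goes in short steps, Python scripts to look and compute and a tool call to move; the robot and the scene stay as the last step left them, time stands still between calls to the robot, and variables do not carry over. Pictures are saved under pics/ and viewed, about 8 in all and at most 12, crops included, and the job is handed in when it is done.

Besides the shell and the picture viewer there is one more tool, called after ">>>" in YAML: its name, and indented under it one key for each argument. drive_tool: Moves the arm, as the interface text tells. Its arguments: {"type":"object","properties":{"series":{"type":"array"},"force":{"type":"number"}},"required":["series"]}

```bash
mkdir -p pics; cat > h.py <<'E'
import numpy as np, cv2
from station import bot
from scipy.spatial.transform import Rotation as R
def cam(n):
    d=bot.read_camera(n); K=np.array(d["camera_matrix"],float); Rm=cv2.Rodrigues(np.array(d["rvec"],float))[0]; t=np.array(d["tvec"],float).ravel()
    return np.array(d["pixels"]),K,Rm,t
def ray(c,uv,z):
    _,K,Rm,t=c; o=-Rm.T@t; d=Rm.T@np.linalg.inv(K)@[uv[0],uv[1],1]; return o+d*(z-o[2])/d[2]
def proj(c,p):
    _,K,Rm,t=c; q=K@(Rm@np.asarray(p)+t); return q[:2]/q[2]
E
python3 - <<'E'
from h import *
for n in("scene","top"):
    c=cam(n); cv2.imwrite(f"pics/{n}0.png",c[0]); print(n,-c[2].T@c[3])
o=bot.get_obs(); print(o)
E
```

```text
scene [1.2221354  0.01845555 0.62859243]
top [0.56430921 0.00156267 0.79116587]
{'t': 0.1, 'q': array([ 1.24089319,  0.47772651,  0.02237236,  1.55631836, -0.01151007,
        1.10930671, -0.08313621]), 'joint_vel': array([ 0.000745  , -0.00254428, -0.00111106, -0.00323969, -0.0011834 ,
        0.00070914,  0.00065938]), 'joint_torque': array([ 4.09084372e-03, -5.97763002e+01,  1.61363494e+00, -2.81953436e+01,
        1.28515330e-02,  5.07298711e-03, -2.91942752e-05]), 'eef_pos': array([ 0.14836428, -0.65799769,  0.25243185]), 'tool_rot': array([-8.01056429e-04,  9.93858976e-01,  1.10651129e-01, -1.51121010e-04]), 'contact_force': array([ 0.40486334,  0.52275767, -0.75994078]), 'torque': array([0.03060729, 0.01430952, 0.04453   ]), 'gripper_width': 0.9988088350224913}
```

View pics/top0.png

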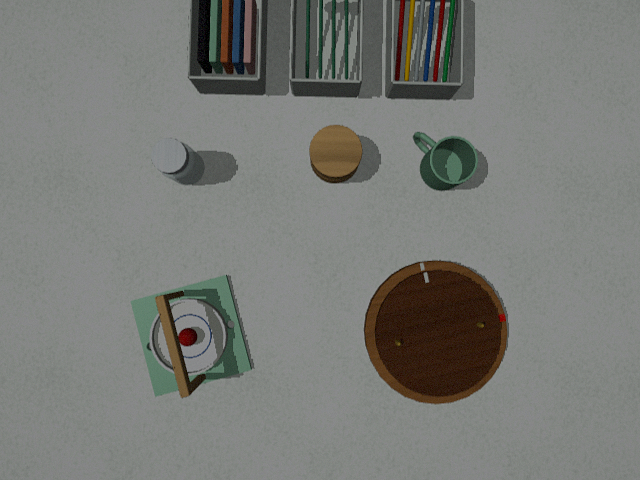

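View pics/scene0.png

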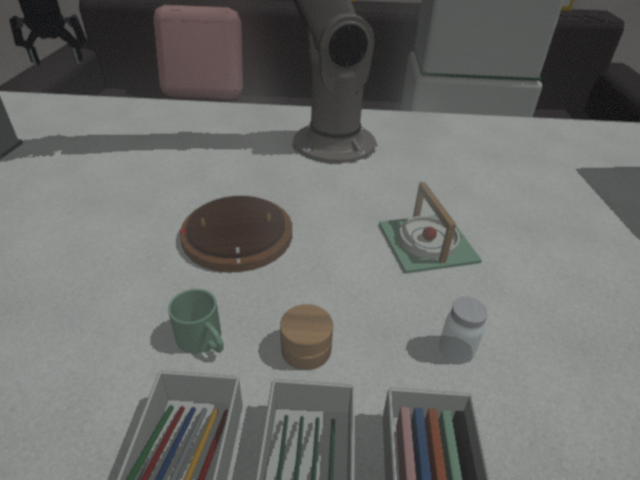

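The top view has +x up and +y left. The dish is at about (190,335), with its bar running from (163,298) to (185,395). The platter is at (436,331), with pins at (398,343) and (481,324), the white line at (425,273) and the red mark at (502,318). The canister (336,152), mug (448,162) and jar (178,160) are all farther out in x.

```bash
cat > m.py <<'E'
from h import *
c=cam("top"); im=c[0]; hsv=cv2.cvtColor(im,cv2.COLOR_BGR2HSV)
def big(m,x0,x1,y0,y1,n=1):
    k=np.zeros_like(m); k[y0:y1,x0:x1]=m[y0:y1,x0:x1]
    return sorted(cv2.findContours(k,cv2.RETR_EXTERNAL,cv2.CHAIN_APPROX_NONE)[0],key=cv2.contourArea)[::-1][:n]
# plate
g=cv2.inRange(hsv,(60,60,60),(95,255,255))
pc=np.vstack(big(g,110,270,255,420)); P=np.array([ray(c,p[0],.008)[:2] for p in pc],np.float32)
r=cv2.minAreaRect(P); print("plate",r)
# bar (orange-brown)
b=cv2.inRange(hsv,(8,90,70),(22,255,255))
bc=big(b,110,270,255,420)[0]; B=np.array([ray(c,p[0],.106)[:2] for p in bc],np.float32)
print("bar(z=.106)",cv2.minAreaRect(B))
# marble
rd=cv2.inRange(hsv,(0,150,50),(6,255,255))|cv2.inRange(hsv,(172,150,50),(180,255,255))
for k in big(rd,100,600,250,420,4):
    M=cv2.moments(k); 
    if M["m00"]>3: uv=(M["m10"]/M["m00"],M["m01"]/M["m00"]); print("red",uv,M["m00"],ray(c,uv,.025),ray(c,uv,.024))
# platter disc
d=cv2.inRange(hsv,(0,70,20),(25,255,255)); 
dc=big(d,340,530,240,420)[0]; D=np.array([ray(c,p[0],.024)[:2] for p in dc],np.float32)
print("base circle z=.024",cv2.fitEllipse(D))
w=cv2.inRange(hsv,(0,0,130),(180,60,255)); 
for k in big(w,415,437,262,290,3):
    m=k.reshape(-1,2).mean(0);print("white",m,ray(c,m,.036),cv2.contourArea(k))
cv2.imwrite("pics/crop.png",np.hstack([cv2.resize(im[265:405,120:260],(400,400),interpolation=2),cv2.resize(im[255:405,360:510],(400,400),interpolation=2)]))
for u in((398,343),(481,324.5)): print("pin~",ray(c,u,.050))
for u in((177,137),):pass
E
python3 m.py
```

```text
plate ((0.4344589114189148, 0.21535256505012512), (0.16234953701496124, 0.16449081897735596), 16.35200309753418)
bar(z=.106) ((0.4345534145832062, 0.21589872241020203), (0.1502355933189392, 0.012946574948728085), 16.356151580810547)
red (185.76713615023473, 337.23098591549297) 177.5 [0.43358737 0.21877334 0.025     ] [0.43341675 0.21905685 0.024     ]
red (501.4369369369369, 317.3378378378378) 37.0 [ 0.47454757 -0.29794049  0.025     ] [ 0.47443041 -0.29833141  0.024     ]
base circle z=.024 ((0.44940972328186035, -0.1895942986011505), (0.2305125594139099, 0.23425497114658356), 173.28416442871094)
white [425.64705882 276.76470588] [ 0.53933223 -0.1694845   0.036     ] 13.5
white [421.61538462 266.23076923] [ 0.5563071  -0.16272193  0.036     ] 7.5
pin~ [ 0.43422458 -0.12349406  0.05      ]
pin~ [ 0.46558345 -0.25551338  0.05      ]
```

View pics/crop.png

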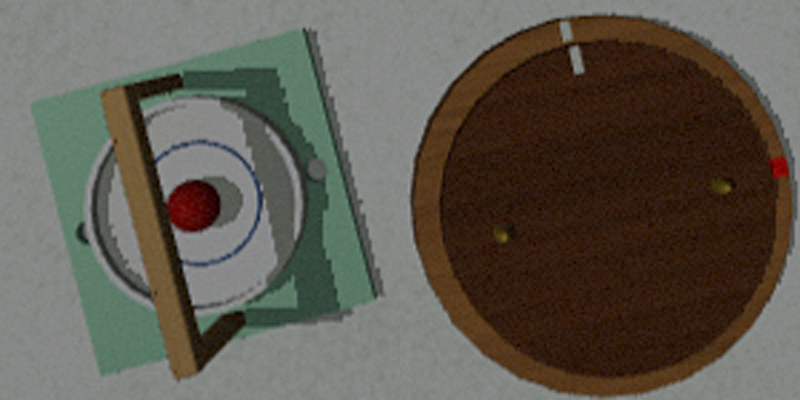

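Plate and bar agree: centre (0.4345, 0.2156), yaw 16.35°, with the right sizes. The crop shows the pins, white line and red mark giving a platter yaw of about 13° and a centre of (0.4497, -0.1895). Moving in now.

>>> drive_tool:
  series: [1, 36, -16, 0, 0, 0, 0, 1, 36, -16, 0, 0, 0, 0, 1, 36, -16, 0, 0, 0, 0, 1, 36, -16, 0, 0, 0, 0, 1, 36, -16, 0, 0, 0, 0, 1, 36, -16, 0, 0, 0, 0, 1, 36, -16, 0, 0, 0, 0, 1, 36, -16, 0, 0, 0, 0, 1, 36, -16, 0, 0, 0, 0, 1, 36, -16, 0, 0, 0, 0, 1, 0, 0, 0, 0, 0, 0]
  force: 60

```text
t: 1.52
eef_pos: [0.4679, -0.4196, 0.2529]
tool_rot: [-0.001, 0.993, 0.114, 0.001]
contact_force: [-0.2, 0.1, 0.5]
gripper_width: 0.996
```

```bash
cat >> h.py <<'E'
def go(x,y,z,yaw=None):
    o=bot.get_obs(); q=np.array(o["tool_rot"]); r=R.from_quat(q[[1,2,3,0]]); m=r.as_matrix()
    print("t",round(o["t"],2),"pos",np.round(o["eef_pos"],4),"yaw",round(np.degrees(np.arctan2(m[1,0],m[0,0])),2),"tilt",np.round(m[:2,2],4),"F",np.round(o["contact_force"],1),"q",np.round(o["q"],2),"w",round(o["gripper_width"],3))
    print("shift mm",np.round(m.T@(np.array([x,y,z])-o["eef_pos"])*1000,1))
    if yaw is not None:
        T=R.from_euler("z",yaw,degrees=True)*R.from_quat([1,0,0,0]); print("rotvec",np.round((r.inv()*T).as_rotvec(),4))
E
python3 -c "
from h import *
go(.50,-.1,.25,16.35)"
```

```text
t 1.52 pos [ 0.4679 -0.4196  0.2529] yaw 13.09 tilt [0.0012 0.002 ] F [-0.2  0.1  0.5] q [ 0.71  0.4  -0.1   1.67  0.04  1.07 -0.75] w 0.996
shift mm [ 103.6 -304.     3.6]
rotvec [-0.0016 -0.0017 -0.057 ]
```

>>> drive_tool:
  series: [1, 13, -38, 0, 0, 0, 0, 1, 13, -38, 0, 0, 0, 0, 1, 13, -38, 0, 0, 0, 0, 1, 13, -38, 0, 0, 0, 0, 1, 13, -38, 0, 0, 0, 0, 1, 13, -38, 0, 0, 0, 0, 1, 13, -38, 0, 0, 0, 0, 1, 13, -38, 0, 0, 0, 0, 1, 1, -40, 0, 0, 0, 0, 1, 1, -40, 0, 0, 0, 0, 1, 1, -40, 0, 0, 0, 0, 1, 1, -40, 0, 0, 0, 0]

```text
t: 3.02
eef_pos: [0.4673, 0.0533, 0.2533]
tool_rot: [0.0, 0.994, 0.11, -0.0]
contact_force: [0.7, -0.8, -0.5]
gripper_width: 0.998
```

>>> drive_tool:
  series: [1, 1, -40, 0, 0, 0, 0, 1, 1, -40, 0, 0, 0, 0, 1, 1, -40, 0, 0, 0, 0, 1, 1, -40, 0, 0, 0, -0.057, 1, 0, 0, 0, 0, 0, 0, 1, 0, 0, 0, 0, 0, 0]

```text
t: 3.78
eef_pos: [0.4367, 0.2088, 0.253]
tool_rot: [0.0, 0.99, 0.138, -0.0]
contact_force: [-0.5, 0.1, -0.2]
gripper_width: 0.997
```

```bash
python3 - <<'E'
from h import *
go(.4345,.2156,.20,16.35)
c=cam("wrist"); cv2.imwrite("pics/w1.png",c[0]); print(proj(c,(.4345,.2156,.097)))
for s in(1,-1):
    a=np.radians(16.35); print(proj(c,(.4345+s*.076*np.cos(a),.2156+s*.076*np.sin(a),.106)))
E
```

```text
t 3.77 pos [0.4367 0.2088 0.253 ] yaw 15.88 tilt [-0.0003 -0.0011] F [-0.5  0.1 -0.2] q [-0.13  0.2  -0.5   1.97  0.12  1.   -1.98] w 0.997
shift mm [-0.3 -7.2 53. ]
rotvec [ 0.0009  0.0006 -0.0082]
[321.20854001 234.66224048]
[319.23304749 136.32664055]
[322.39681848 324.56668654]
```

View pics/w1.png

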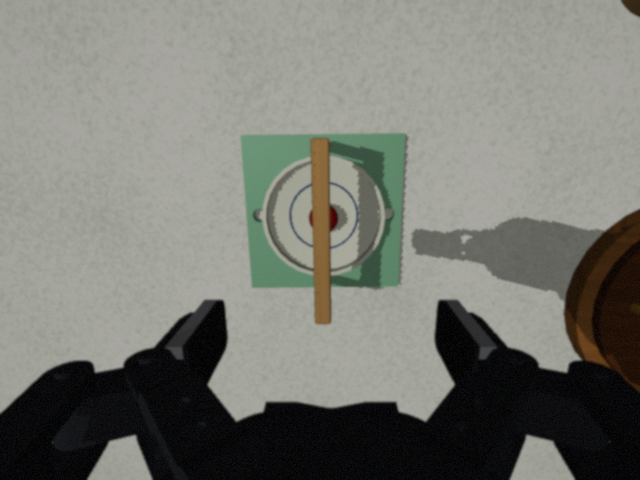

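The wrist view shows the bar from (320,138) to (323,325), within 1–2 px of the prediction. Now I'll correct the offset and descend.

>>> drive_tool:
  series: [1, 0, -4, 10, 0, 0, -0.008, 1, 0, -3, 25, 0, 0, 0, 1, 0, 0, 30, 0, 0, 0, 1, 0, 0, 30, 0, 0, 0, 1, 0, 0, 20, 0, 0, 0, 1, 0, 0, 15, 0, 0, 0, 1, 0, 0, 8, 0, 0, 0, 1, 0, 0, 0, 0, 0, 0]

```text
t: 4.82
eef_pos: [0.4345, 0.2167, 0.115]
tool_rot: [0.0, 0.99, 0.143, -0.0]
contact_force: [0.1, -0.7, -0.1]
gripper_width: 1.002
```

```bash
python3 -c "
from h import *
go(.4345,.2156,.1005,16.35)"
```

```text
t 4.83 pos [0.4345 0.2167 0.115 ] yaw 16.42 tilt [-0.0005 -0.0002] F [ 0.1 -0.7 -0.1] q [-0.21  0.4  -0.46  2.09  0.27  0.7  -2.13] w 1.002
shift mm [-0.3  1.1 14.5]
rotvec [0.0001 0.0005 0.0012]
```

>>> drive_tool:
  series: [1, 0, 1, 8, 0, 0, 0, 0.5, 0, 0, 6, 0, 0, 0, 0.1, 0, 0, 0, 0, 0, 0, -0.2, 0, 0, 0, 0, 0, 0, -0.4, 0, 0, 0, 0, 0, 0, -0.5, 0, 0, 0, 0, 0, 0, -0.6, 0, 0, 0, 0, 0, 0, -0.65, 0, 0, 0, 0, 0, 0, -0.7, 0, 0, 0, 0, 0, 0, -0.8, 0, 0, 0, 0, 0, 0, -1, 0, 0, 0, 0, 0, 0, -1, 0, 0, 0, 0, 0, 0]
  force: 60

```text
t: 6.32
eef_pos: [0.4349, 0.216, 0.1015]
tool_rot: [0.0, 0.99, 0.143, 0.0]
contact_force: [-2.2, -1.0, 5.4]
gripper_width: 0.155
```

```bash
python3 - <<'E'
from h import *
go(.4345,.2156,.1005,16.35)
c=cam("scene"); cv2.imwrite("pics/s2.png",cv2.resize(c[0][150:300,350:510],(640,600),interpolation=2))
E
```

```text
t 6.33 pos [0.4349 0.216  0.1015] yaw 16.43 tilt [0.0002 0.    ] F [-2.2 -1.   5.4] q [-0.22  0.42 -0.45  2.1   0.29  0.67 -2.14] w 0.155
shift mm [-0.5  0.3  1. ]
rotvec [ 0.     -0.0002  0.0014]
```

View pics/s2.png

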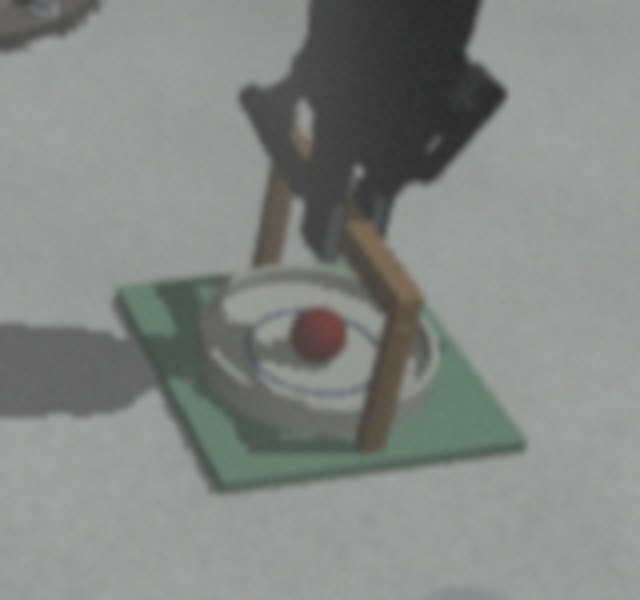

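The grip is on the bar (width 0.155, about 13 mm) and the marble is centred in the blue circle. Lifting gently.

>>> drive_tool:
  series: [-1, 0, 0, -1, 0, 0, 0, -1, 0, 0, -2, 0, 0, 0, -1, 0, 0, -4, 0, 0, 0, -1, 0, 0, -7, 0, 0, 0, -1, 0, 0, -10, 0, 0, 0, -1, 0, 0, -12, 0, 0, 0, -1, 0, 0, -12, 0, 0, 0, -1, 0, 0, -12, 0, 0, 0, -1, 0, 0, -10, 0, 0, 0, -1, 0, 0, -7, 0, 0, 0, -1, 0, 0, -4, 0, 0, 0, -1, 0, 0, -2, 0, 0, 0]

```text
t: 7.88
eef_pos: [0.4347, 0.2158, 0.1844]
tool_rot: [0.0, 0.99, 0.143, -0.0]
contact_force: [0.0, -0.2, -4.4]
gripper_width: 0.154
```

```bash
python3 - <<'E'
from h import *
go(.4497,-.1895,.18,13.1)
c=cam("scene"); cv2.imwrite("pics/s3.png",cv2.resize(c[0][100:280,350:510],(640,600),interpolation=2))
E
```

```text
t 7.88 pos [0.4347 0.2158 0.1844] yaw 16.43 tilt [-0.0002 -0.0001] F [ 0.  -0.2 -4.4] q [-0.16  0.29 -0.5   2.04  0.18  0.85 -2.05] w 0.154
shift mm [-100.3  393.     4.4]
rotvec [0.0001 0.0002 0.0581]
```

View pics/s3.png

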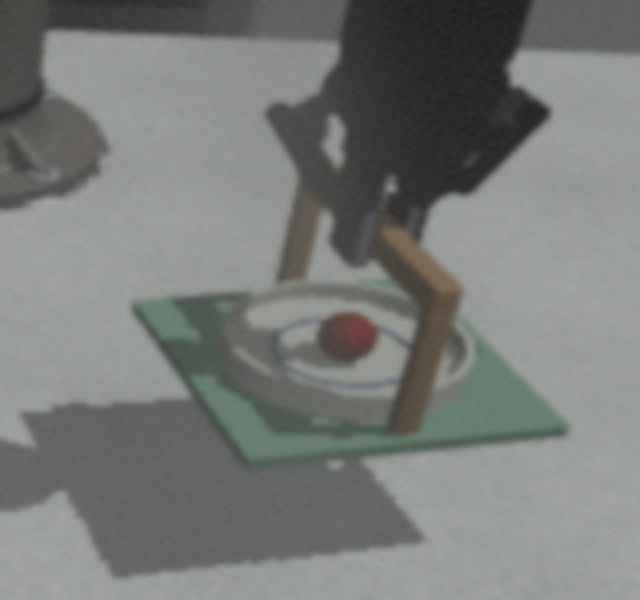

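The dish hangs level, clear of the surface, with the marble centred. Carrying it over.

>>> drive_tool:
  series: [-1, -0.5, 2, 0, 0, 0, 0, -1, -1.3, 5, 0, 0, 0, 0, -1, -2, 8, 0, 0, 0, 0, -1, -2.8, 11, 0, 0, 0, 0, -1, -3.6, 14, 0, 0, 0, 0, -1, -4.1, 16, 0, 0, 0, 0, -1, -4.3, 17, 0, 0, 0, 0, -1, -4.3, 17, 0, 0, 0, 0, -1, -4.3, 17, 0, 0, 0, 0, -1, -4.3, 17, 0, 0, 0, 0, -1, -4.3, 17, 0, 0, 0, 0, -1, -4.3, 17, 0, 0, 0, 0]

```text
t: 9.43
eef_pos: [0.4408, 0.0515, 0.1843]
tool_rot: [0.0, 0.99, 0.142, -0.0]
contact_force: [1.0, 0.6, -4.4]
gripper_width: 0.153
```

>>> drive_tool:
  series: [-1, -4.3, 17, 0, 0, 0, 0, -1, -4.3, 17, 0, 0, 0, 0, -1, -4.3, 17, 0, 0, 0, 0, -1, -4.3, 17, 0, 0, 0, 0, -1, -4.3, 17, 0, 0, 0, 0, -1, -4.3, 17, 0, 0, 0, 0, -1, -4.3, 17, 0, 0, 0, 0, -1, -4.3, 17, 0, 0, 0, 0, -1, -4.3, 17, 0, 0, 0, 0, -1, -3.9, 15, 0, 0, 0, 0, -1, -3.6, 14, 0, 0, 0, 0, -1, -3.1, 12, 0, 0, 0, 0]

```text
t: 10.92
eef_pos: [0.4486, -0.148, 0.1843]
tool_rot: [0.0, 0.99, 0.143, 0.0]
contact_force: [-0.2, 0.4, -4.4]
gripper_width: 0.157
```

>>> drive_tool:
  series: [-1, -2.8, 11, 0, 0, 0, 0.005, -1, -2.3, 9, 0, 0, 0, 0.01, -1, -2, 8, 0, 0, 0, 0.013, -1, -1.5, 6, 0, 0, 0, 0.013, -1, -1, 4, 0, 0, 0, 0.01, -1, -0.5, 2, 0, 0, 0, 0.005, -1, -0.3, 1, 0, 0, 0, 0.002, -1, 0, 0, 0, 0, 0, 0, -1, 0, 0, 0, 0, 0, 0]

```text
t: 12.05
eef_pos: [0.4496, -0.1891, 0.1843]
tool_rot: [-0.0, 0.993, 0.114, -0.0]
contact_force: [-0.2, -0.8, -4.0]
gripper_width: 0.153
```

```bash
python3 - <<'E'
from h import *
go(.4497,-.1895,.18,13.1)
c=cam("scene"); cv2.imwrite("pics/s4.png",cv2.resize(c[0][90:290,160:370],(630,600),interpolation=2))
c=cam("top"); cv2.imwrite("pics/t4.png",c[0])
hsv=cv2.cvtColor(c[0],cv2.COLOR_BGR2HSV); g=cv2.inRange(hsv,(60,60,40),(95,255,255)); g[:220]=0; g[:,:340]=0
pc=np.vstack([k for k in cv2.findContours(g,0,1)[0] if cv2.contourArea(k)>20]); z=bot.get_obs()["eef_pos"][2]-.1015+.008
print(z,cv2.minAreaRect(np.array([ray(c,p[0],z)[:2] for p in pc],np.float32)))
E
```

```text
t 12.05 pos [ 0.4496 -0.1891  0.1843] yaw 13.13 tilt [-0.      0.0001] F [-0.2 -0.8 -4. ] q [ 0.49  0.27 -0.25  2.05  0.09  0.83 -1.16] w 0.153
shift mm [-0.   0.5  4.3]
rotvec [-0.0001 -0.      0.0005]
0.09080176465750217 ((0.4495318531990051, -0.18892401456832886), (0.1647362858057022, 0.16482232511043549), 13.072380065917969)
```

View pics/s4.png

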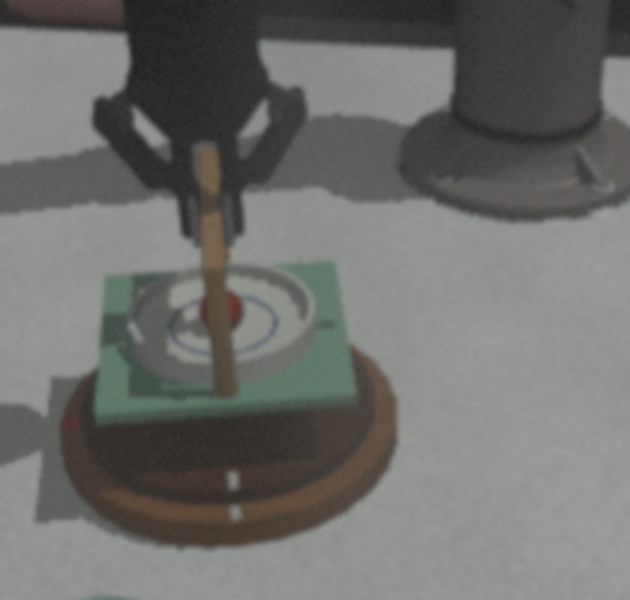

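The dish is over the platter, level, with the marble inside the circle. The plate measures (0.4495, -0.1889), yaw 13.07°, within 0.6 mm of the target. Lowering.

>>> drive_tool:
  series: [-1, 0, 0.5, 1, 0, 0, 0, -1, 0, 0, 3, 0, 0, 0, -1, 0, 0, 6, 0, 0, 0, -1, 0, 0, 7, 0, 0, 0, -1, 0, 0, 6, 0, 0, 0, -1, 0, 0, 4, 0, 0, 0, -1, 0, 0, 3, 0, 0, 0, -1, 0, 0, 2, 0, 0, 0, -1, 0, 0, 2, 0, 0, 0, -1, 0, 0, 2, 0, 0, 0, -1, 0, 0, 1, 0, 0, 0, -1, 0, 0, 0, 0, 0, 0]

```text
t: 13.65
eef_pos: [0.4497, -0.1898, 0.1473]
tool_rot: [0.0, 0.993, 0.114, -0.0]
contact_force: [0.1, 0.8, -4.5]
gripper_width: 0.155
```

```bash
python3 - <<'E'
from h import *
go(.4497,-.1895,.1375,13.1)
E
```

```text
t 13.65 pos [ 0.4497 -0.1898  0.1473] yaw 13.11 tilt [-0. -0.] F [ 0.1  0.8 -4.5] q [ 0.48  0.33 -0.25  2.08  0.11  0.75 -1.18] w 0.155
shift mm [ 0.1 -0.3  9.8]
rotvec [0.     0.     0.0002]
```

The plate is about 6 mm below the pin tips with no contact force, so the pins are in the holes.

>>> drive_tool:
  series: [-1, 0, 0, 1, 0, 0, 0, -1, 0, 0, 1.5, 0, 0, 0, -1, 0, 0, 1.5, 0, 0, 0, -1, 0, 0, 1.5, 0, 0, 0, -1, 0, 0, 1.5, 0, 0, 0, -1, 0, 0, 1, 0, 0, 0, -1, 0, 0, 1, 0, 0, 0, -1, 0, 0, 0.5, 0, 0, 0, -1, 0, 0, 0, 0, 0, 0]

```text
t: 14.78
eef_pos: [0.4497, -0.1898, 0.1378]
tool_rot: [0.0, 0.993, 0.114, -0.0]
contact_force: [-0.6, 0.3, -4.6]
gripper_width: 0.156
```

```bash
python3 - <<'E'
from h import *
go(.4497,-.1895,.1375,13.1)
E
```

```text
t 14.78 pos [ 0.4497 -0.1898  0.1378] yaw 13.11 tilt [-0. -0.] F [-0.6  0.3 -4.6] q [ 0.48  0.34 -0.24  2.09  0.12  0.73 -1.19] w 0.156
shift mm [ 0.1 -0.3  0.3]
rotvec [0.     0.     0.0001]
```

Still no contact, so I'll go down in half-millimetre steps.

>>> drive_tool:
  series: [-1, 0, 0, 0.5, 0, 0, 0, -1, 0, 0, 0.3, 0, 0, 0, -1, 0, 0, 0, 0, 0, 0]

```text
t: 15.15
eef_pos: [0.4498, -0.1898, 0.1374]
tool_rot: [0.0, 0.993, 0.114, 0.0]
contact_force: [-3.0, 0.5, 4.7]
gripper_width: 0.152
```

>>> drive_tool:
  series: [-1, 0, 0, 0.5, 0, 0, 0, -1, 0, 0, 0, 0, 0, 0]

```text
t: 15.4
eef_pos: [0.4498, -0.1898, 0.1374]
tool_rot: [0.0, 0.993, 0.114, 0.0]
contact_force: [-4.9, 1.6, 10.6]
gripper_width: 0.152
```

Contact came at TCP z = 0.1374, which is the predicted flush height. I'll ease the push slightly, then turn about tool z (clockwise from above).

>>> drive_tool:
  series: [-1, 0, 0, -0.4, 0, 0, 0, -1, 0, 0, 0, 0, 0, 0.005, -1, 0, 0, 0, 0, 0, 0.01, -1, 0, 0, 0, 0, 0, 0.02, -1, 0, 0, 0, 0, 0, 0.03, -1, 0, 0, 0, 0, 0, 0.04, -1, 0, 0, 0, 0, 0, 0.04, -1, 0, 0, 0, 0, 0, 0.04, -1, 0, 0, 0, 0, 0, 0.04, -1, 0, 0, 0, 0, 0, 0.04, -1, 0, 0, 0, 0, 0, 0.04, -1, 0, 0, 0, 0, 0, 0.04]

```text
t: 16.9
eef_pos: [0.45, -0.1902, 0.1375]
tool_rot: [0.0, 0.998, -0.059, 0.0]
contact_force: [-3.3, -0.4, 5.4]
gripper_width: 0.153
```

```bash
python3 - <<'E'
from h import *
go(.4498,-.1898,.1374,-76.9)
print(bot.get_obs()["torque"])
c=cam("scene"); cv2.imwrite("pics/s5.png",cv2.resize(c[0][90:290,160:370],(630,600),interpolation=2))
E
```

```text
t 16.9 pos [ 0.45   -0.1902  0.1375] yaw -6.75 tilt [ 0.0008 -0.0007] F [-3.3 -0.4  5.4] q [ 0.41  0.34 -0.17  2.09  0.08  0.72 -1.5 ] w 0.153
shift mm [-0.2 -0.4  0.1]
rotvec [ 0.0000e+00 -1.2000e-03  1.2244e+00]
[0.03199151 0.57174141 0.04882247]
```

View pics/s5.png

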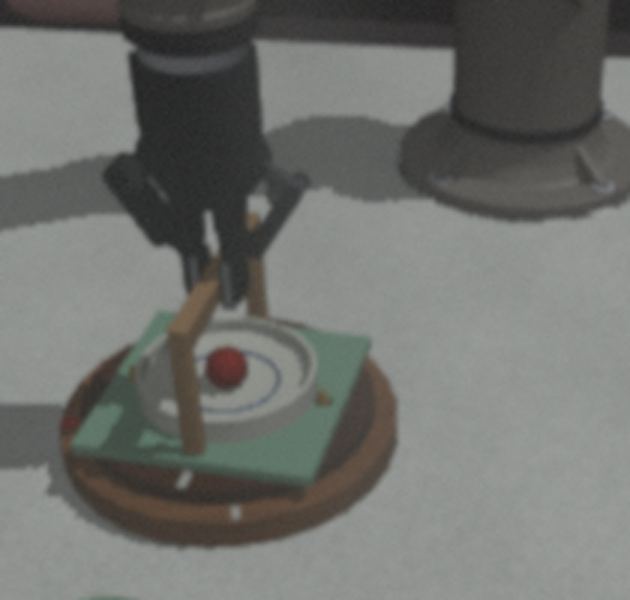

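The plate lies flush with both pins through it. The platter turns with the dish (the line is at about (184,480)) and the marble is centred. Continuing.

>>> drive_tool:
  series: [-1, 0, 0, 0, 0, 0, 0.04, -1, 0, 0, 0, 0, 0, 0.04, -1, 0, 0, 0, 0, 0, 0.04, -1, 0, 0, 0, 0, 0, 0.04, -1, 0, 0, 0, 0, 0, 0.04, -1, 0, 0, 0, 0, 0, 0.04, -1, 0, 0, 0, 0, 0, 0.04, -1, 0, 0, 0, 0, 0, 0.04, -1, 0, 0, 0, 0, 0, 0.04, -1, 0, 0, 0, 0, 0, 0.04, -1, 0, 0, 0, 0, 0, 0.04, -1, 0, 0, 0, 0, 0, 0.04]

```text
t: 18.45
eef_pos: [0.4501, -0.1908, 0.1375]
tool_rot: [0.0, 0.956, -0.295, 0.001]
contact_force: [-2.7, -2.9, 4.5]
gripper_width: 0.152
```

>>> drive_tool:
  series: [-1, 0, 0, 0, 0, 0, 0.04, -1, 0, 0, 0, 0, 0, 0.04, -1, 0, 0, 0, 0, 0, 0.04, -1, 0, 0, 0, 0, 0, 0.04, -1, 0, 0, 0, 0, 0, 0.04, -1, 0, 0, 0, 0, 0, 0.04, -1, 0, 0, 0, 0, 0, 0.04, -1, 0, 0, 0, 0, 0, 0.04, -1, 0, 0, 0, 0, 0, 0.04, -1, 0, 0, 0, 0, 0, 0.04, -1, 0, 0, 0, 0, 0, 0.04, -1, 0, 0, 0, 0, 0, 0.04]

```text
t: 19.95
eef_pos: [0.4498, -0.1914, 0.1374]
tool_rot: [0.001, 0.858, -0.514, 0.001]
contact_force: [-3.6, -3.6, 5.1]
gripper_width: 0.149
```

>>> drive_tool:
  series: [-1, 0, 0, 0, 0, 0, 0.04, -1, 0, 0, 0, 0, 0, 0.04, -1, 0, 0, 0, 0, 0, 0.04, -1, 0, 0, 0, 0, 0, 0.04, -1, 0, 0, 0, 0, 0, 0.03, -1, 0, 0, 0, 0, 0, 0.03, -1, 0, 0, 0, 0, 0, 0.02, -1, 0, 0, 0, 0, 0, 0.014, -1, 0, 0, 0, 0, 0, 0.008, -1, 0, 0, 0, 0, 0, 0.004, -1, 0, 0, 0, 0, 0, 0, -1, 0, 0, 0, 0, 0, 0]

```text
t: 21.45
eef_pos: [0.4495, -0.1917, 0.1375]
tool_rot: [0.001, 0.783, -0.622, 0.001]
contact_force: [-3.7, -4.4, 5.1]
gripper_width: 0.152
```

```bash
cat > f.py <<'E'
from h import *
import sys
go(.4498,-.1898,.1374,-76.9)
c=cam("top"); im=c[0]; cv2.imwrite("pics/t%s.png"%sys.argv[1],cv2.resize(im[250:420,350:520],(600,600),interpolation=2))
hsv=cv2.cvtColor(im,cv2.COLOR_BGR2HSV)
C=np.array([.4497,-.1895])
def ang(m,z,n):
    m=m.copy(); k=np.zeros_like(m); k[285:345,470:515]=m[285:345,470:515]
    for q in cv2.findContours(k,0,1)[0]:
        M=cv2.moments(q)
        if M["m00"]>3:
            p=ray(c,(M["m10"]/M["m00"],M["m01"]/M["m00"]),z)[:2]-C; print(n,M["m00"],"r",np.hypot(*p),"ang",np.degrees(np.arctan2(p[1],p[0])))
ang(cv2.inRange(hsv,(0,150,50),(6,255,255))|cv2.inRange(hsv,(172,150,50),(180,255,255)),.024,"red")
ang(cv2.inRange(hsv,(0,0,120),(180,60,255)),.036,"white")
g=cv2.inRange(hsv,(60,60,40),(95,255,255)); g[:240]=0; g[:,:340]=0
pc=np.vstack([k for k in cv2.findContours(g,0,1)[0] if cv2.contourArea(k)>20])
print(cv2.minAreaRect(np.array([ray(c,p[0],.044)[:2] for p in pc],np.float32)))
E
python3 f.py a
```

```text
t 21.45 pos [ 0.4495 -0.1917  0.1375] yaw -76.99 tilt [ 0.0006 -0.0021] F [-3.7 -4.4  5.1] q [ 0.19  0.33  0.1   2.1  -0.05  0.71 -2.59] w 0.152
shift mm [-1.8 -0.7  0.1]
rotvec [-0.0001 -0.0022 -0.0016]
red 37.5 r 0.11183793331429905 ang -77.33707212696127
white 151.5 r 0.13364941273353942 ang -59.224846549003615
((0.4501596689224243, -0.18994250893592834), (0.16536462306976318, 0.16468730568885803), 13.005086898803711)
```

View pics/ta.png

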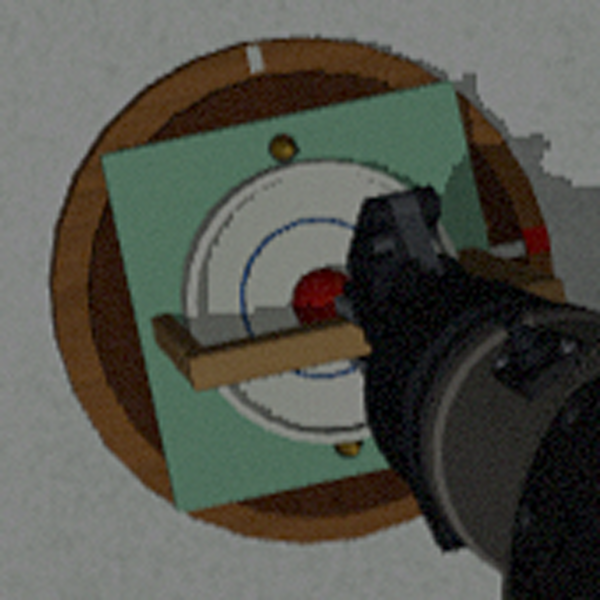

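The marble is centred and the plate flush. The white line at crop (507,248) points at the red mark (536,240), so I'll measure both angles.

```bash
cat >> f.py <<'E'
w=cv2.inRange(hsv,(0,0,75),(180,90,255)); k=np.zeros_like(w); k[312:328,486:500]=w[312:328,486:500]
ys,xs=np.nonzero(k); P=np.array([ray(c,p,.036)[:2] for p in zip(xs,ys)])-C
print("line",len(xs),P.mean(0),"ang",np.degrees(np.arctan2(*P.mean(0)[::-1])),"r",np.hypot(*P.mean(0)))
print(hsv[316:325,488:500,2]); 
p=ray(c,(350+285/3.53,250+146/3.53),.050)-ray(c,(350+347/3.53,250+450/3.53),.050); print("pins",np.degrees(np.arctan2(p[1],p[0])),np.hypot(*p[:2]))
E
python3 f.py b
```

```text
t 21.5 pos [ 0.4495 -0.1916  0.1375] yaw -76.99 tilt [ 0.0005 -0.0021] F [-3.6 -4.8  6.6] q [ 0.19  0.33  0.1   2.1  -0.05  0.71 -2.59] w 0.151
shift mm [-1.7 -0.7  0. ]
rotvec [-0.     -0.0022 -0.0015]
red 35.5 r 0.1118146797343782 ang -77.24854436363307
white 151.0 r 0.13367472245017548 ang -59.22668745017035
((0.4497738480567932, -0.18983083963394165), (0.16469553112983704, 0.16432330012321472), 12.987282752990723)
line 18 [ 0.02117566 -0.09148322] ang -76.9672466884325 r 0.09390200936722509
[[27 27 31 31 29 29 38 31 21 21 68 79]
 [35 29 19 26 24 29 27 27 15 19 43 76]
 [39 21 25 35 22 28 37 38 54 51 42 77]
 [52 39 41 43 54 60 67 66 84 88 53 64]
 [58 66 70 77 78 80 76 83 80 84 58 52]
 [46 70 77 82 80 81 80 80 84 75 63 48]
 [35 39 53 65 72 69 74 65 66 47 44 36]
 [29 38 26 31 39 37 49 28 36 17 15 20]
 [30 31 37 39 34 43 32 31 25 32 31 22]]
pins 12.218043344290196 0.13855388775232105
```

The line (-77.0°) and red mark (-77.2°) agree, the arm is at rest, and it is holding. Handing in.

```bash
python3 -c "
from h import *
print(bot.hand_in())"
```

```text
the job is handed in; nothing more can be done
None
```

The dish is on the turntable and the platter is turned a quarter turn clockwise. I handed it in at about 21.5 s with the arm still gripping the handle; no verdict is reported.

**What I did:** I gripped the bar at its centre and carried the dish over level. I lowered it over both pins until it touched at the predicted flush height (TCP z 0.1374 m, predicted 0.1375 m). Then I turned dish and platter together by 1.571 rad.

**Last checks:**
- **Line and mark:** the top view puts the white line at -77.0° and the red mark at -77.2 to -77.3°.
- **Fit:** the plate measured centred on the platter, with both pins through its holes.
- **Marble:** it was inside the blue circle in every view I took. I did not watch it between pictures.
- **Load:** the tool felt about 7 N upward force and 6 N sideways.

**Disagreements:**
- A rough reading of the pin angle by eye was about 0.8° off the line reading.
- The TCP ended about 2 mm off the turning axis with a tilt of 0.002 rad, though the plate itself stayed centred.
- The automatic white detection in my first final check caught the table edge instead, so I measured the line again in a small window.

I did not re-measure the mug, jar and canister; the path stayed clear of them.

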